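Hook the trapped slide carrier out of the slide dryer

TASK

The brass slide carrier has slid back into the covered tunnel of the slide dryer. Take the hooked pick from its stand, reach it into the tunnel, catch the carrier by its window and gently draw it out along the apron until it is right up against the stop with the red button pushed fully in, and hold it home for half a second with a steady pull of about 12 N (over 9, never over 16); then slack off and put the pick back in its stand. Move the carrier only with the pick, leave the carrier at the stop and the other things alone.

Things in the scene. Friction and masses are not known exactly. Their poses are not given: they have to be found in the camera images.
- slide_dryer: Grey bench dryer, fixed; place and yaw vary. Origin at table level below the middle of the tunnel mouth; +x runs into the tunnel. Tunnel: x 0 to 79 mm, closed at the far end, 27 mm wide, 26 mm high inside, clear cover with top at 55 mm, walls 8 mm. Apron x -93 to 0, open above. A gooseneck lamp up to 0.2 m high stands between dryer and pick stand: carry the pick over it at 0.3 m.
- apron_floor (a point): Point on the apron floor, 45 mm outside the mouth, dryer's axes. Apron and tunnel floor are one plane 25 mm above the table; side rails 5 mm high, 27 mm apart. Near the apron's end is a dark steel stop block 16 mm long, 6.5 mm high, immovable under load. Its face lies at dryer x = -64 mm, give or take 12 mm: the setting differs every time and is not measured; feel for it.
- slide_carrier: Loose brass slide carrier, 50 x 24 x 7 mm, about 80 g, flat on the dryer's floor in the tunnel, x along the dryer's x. Origin on its underside below the middle of its window, a through-opening 14 mm (x) by 12 mm. Front end 13 mm from the origin (-x, to the mouth), front bar 6 mm thick, rear end at +37 mm. Starts with its origin 21 to 35 mm inside the mouth; slides with under 2 N.
- hook_pick: Hooked pick, 60 g, level in its stand. Origin at the middle of the orange handle (80 mm in x, 14 mm wide, 16 mm high); +x to the hook. Grip the handle's middle from above, firmly (about 80 N). A 5 mm wire steps down from the handle's front end and runs level from x = 54 to 95 mm, axis 26 mm below the origin, then turns straight down to the tip.
- hook_tip (a point): Lowest point of the hook, 95 mm ahead of and 38 mm below the pick's origin; the hook is 5 mm thick. Above the tip the level wire's underside is 9.5 mm up and its top 14.5 mm up, so the pick, held level, goes into the tunnel over the carrier with the tip 7 to 11 mm above the floor, and clears the stop with the tip near the floor.
- pick_stand: Dark wooden stand, fixed; place and yaw vary. Origin at table level, middle; base 90 x 50 x 8 mm. Two posts 8 mm thick at x = -30 and +30 mm; their V notches (15 mm wide at the bottom, flaring up to 62 mm height) hold the handle along the stand's x, its middle 55 mm above the table. The 52 mm between the posts is free for fingers.
- seat_button (a joint): Red button in the stop's face: 0 standing 5 mm proud, 0.005 m pushed in flush. It takes about 6 N to push and stays where pushed. Then the carrier meets the rigid stop and the force rises, about 4 N per mm or steeper: pull on to about 12 N (9 N or less is too little), hold half a second, slack off. The pick must never press on the carrier with over 16 N or on the dryer with over 20.
- weight_100g: Brass weight, 22 mm wide, 30 mm high, origin under its middle; a bystander.
- cork: Cork, 26 mm wide, 24 mm high, origin under its middle; a bystander.
Things that resemble listed ones, but are neither listed nor needed, are in the scene too. Of the things shaped like the hook_pick, the orange one is meant.

How it is judged (in metres and radians):
On the way, in this order (a step that is already met when the one before it is completed fails the run):
1. the pick has been lifted out of its stand while the carrier is still in the tunnel (height (world z) of hook_pick above 0.09 m and x of slide_carrier in the frame of slide_dryer above 0.01 m), for 0.1 s.
2. the pick has drawn the carrier out against the stop, its red button in by more than 4 mm, and pulls it home with more than 9 N (value of joint seat_button above 0.004 m and x of slide_carrier in the frame of slide_dryer below -0.036 m and z of slide_carrier in the frame of slide_dryer below 0.029 m and contact force between hook_pick and slide_carrier above 9 N), for 0.3 s.
At the end, for the whole second after the job is handed in: Red button in by over 4 mm of its 5; carrier flat on the apron, at rest, its origin over 36 mm outside the mouth; pick released, at rest and level in both notches, within 15 mm of the stand's middle, 0.12 rad of its direction and 4 mm of its height (value of joint seat_button above 0.004 m and x of slide_carrier in the frame of slide_dryer below -0.036 m and z of slide_carrier in the frame of slide_dryer between 0.022 and 0.029 m and linear speed of each of slide_carrier, hook_pick below 0.02 m/s and horizontal distance between hook_pick and pick_stand below 0.015 m and z of hook_pick in the frame of pick_stand between 0.051 and 0.059 m and angle between the x axis of hook_pick and the x axis of pick_stand, either way round below 0.12 rad and angle between hook_pick's own z axis and vertical below 0.12 rad); the robot touches nothing.
It fails at once if the pick presses on the carrier with more than 16 N (contact force between hook_pick and slide_carrier above 16 N).
It fails at once if the pick presses on the dryer or its stop with more than 20 N (contact force between hook_pick and slide_dryer above 20 N).
It fails at once if the robot itself touches the carrier (contact force between any of the fingers, the arm and slide_carrier above 0.5 N).
It fails at once if the robot itself presses on the dryer with more than 20 N (contact force between any of the fingers, the arm and slide_dryer above 20 N).
It fails at once if the brass weight or the cork is moved by more than 30 mm (distance of any of weight_100g, cork from where it was at the start of the episode above 0.03 m).
It also fails if it takes over 72 s, if anything falls off the work surface, if the arm or the gripper's body presses on something with over 40 N, if the wrist force passes 120 N, or if a joint passes its speed limit or range.

ROBOT

A 6-joint arm with a two-finger parallel gripper is mounted at the origin on a cart in front of the work surface, level with it; the furniture and walls round the work are solid. World frame = base frame: x ahead of the robot, y to its left, z up, the work surface at z = 0. Lengths are in m, angles in degrees, forces in N, time in s.
With the tool pointing down it reaches from about 0.35 to 0.875 m from the base axis. Payload 15.5 kg.
Tool frame: the origin (TCP) lies midway between the tips of the shut fingers; the grasp point (between the pads) lies 19 mm behind it (manip.grip_point_offset is the distance from the TCP to the grasp point, in m); z points along the fingers, y is the line along which they close (so a half turn about z gives the same grasp; the last joint's range is limited). The gripper opens to 85 mm and grips with 20 to 120 N. Pads are 22 mm wide; open, the fingers measure 114 mm over their backs; the gripper's body (76 mm by 85 mm) begins 54 mm behind the grasp point. The pads swing forward as they close: fully open they stand 13 mm farther back than shut.
Start: joints at [-81.904, 28.281, 77.091, -0, 74.628, -5.472], TCP at [0.147, -0.608, 0.231] pointing down, gripper open.
Joint ranges: [-166.48, 166.48], [-47.26, 123.95], [12.59, 153.08], [-70.14, 250.14], [6.76, 159.57], [-176.63, 176.63]. Speed limits (degrees/s): [108.29, 108.29, 147.25, 172.46, 172.46, 172.46].

INTERFACE

Orientations are given as a 3x3 rotation matrix whose columns are the frame's x, y, z axes.
In Python, from bench import manip gives the robot as it stands. The module is installed in compiled form; this text tells all that it offers.
- The arm moves only by the tool drive_tool, never from a script. Its argument "commands" is a list of rows, each an object of numbers: "claw": the closure, from -1 (fully open) to 1 (shut); "x", "y", "z": the shift along the tool's x, y, z in mm; "rx", "ry", "rz": the turn, a rotation vector about the tool's x, y, z in degrees. A call has 1 to 10 rows; each row is the pose to reach, as a shift and turn from the pose commanded when the call began, along the tool's axes at that moment; what a row does not reach only later rows make up. A row lasts 1/12 s, in which the tool goes at most 41.7 mm and 7.16 degrees, less where a joint would pass 70% of its speed; a pose out of reach is approached as far as the arm can. A call with a gripper value outside its range is refused whole. The fingers move at their own pace and stop on an object; "force" is the grip in N (left out, the last holds). Time passes only in rows, so rows that repeat a pose let the fingers close. It gives the time, the measured TCP pose, the force, the opening and the grip force at its end, in the units of the state.
- manip.observe(): the state, without advancing time (a new reading comes with each control period).
- manip.read_camera(name): name is "scene" or "side" or "wrist"; returns a dict with "image" (420x560x3 uint8, red, green, blue), "fx", "fy", "cx", "cy" (pixels), "T" (4x4, takes a point from camera to world coordinates). Camera axes: x right, y down, z forward; pixel columns grow to the right and rows downward; lengths in m; the calibration is good to about 2 mm. A picture is of the moment at which its call begins. There is no depth.
- manip.close_job(): hands the job in; it is judged then, once.
The state is a dict: "t": time; "joint_positions": joint angles; "joint_vel": joint speeds; "joint_efforts": joint torques, N m; "eef_pos": TCP position; "tcp_rot": TCP orientation; "wrist_force": force on the tool from outside, world axes, zero at the start; "wrist_torque": the same for the moment, N m; "width": opening from 0.0 (shut) to 1.0 (fully open); "finger_force": force on a finger pad.
Only numpy, scipy, OpenCV 4.12 (cv2) and the standard library are available. Lean on these libraries where they do the work, as an engineer would, in place of code of your own. Each camera call takes 0.05 s, during which the arm holds its last target. There are 200 camera calls.

## Working session

There is one attempt and no reset: what is moved stays moved. The work goes in short steps, Python scripts to look and compute and a tool call to move; the robot and the scene stay as the last step left them, time stands still between calls to the robot, and variables do not carry over. Pictures are saved under pics/ and viewed, at most 10 in all, crops included, and the job is handed in when it is done.

Besides the shell and the picture viewer there is one more tool, called after "Emit:" in YAML: its name, and indented under it one key for each argument. drive_tool: Moves the arm, as the interface text tells. Its arguments: {"type":"object","properties":{"commands":{"type":"array"},"force":{"type":"number"}},"required":["commands"]}

```bash
mkdir -p pics; cat > h.py <<'E'
import numpy as np, cv2
from bench import manip
def snap(name, fn, crop=None, scale=1):
    c=manip.read_camera(name); im=c["image"][:,:,::-1]
    np.savez('pics/'+fn+'.npz',**{k:c[k] for k in("fx","fy","cx","cy","T","image")})
    if crop: u0,v0,u1,v1=crop; im=im[v0:v1,u0:u1]
    im=cv2.resize(im,None,fx=scale,fy=scale,interpolation=cv2.INTER_CUBIC); cv2.imwrite('pics/'+fn+'.png',im); return c
def ray(fn,u,v):
    c=np.load('pics/'+fn+'.npz'); d=np.array([(u-c["cx"])/c["fx"],(v-c["cy"])/c["fy"],1]); T=c["T"]; return T[:3,3],T[:3,:3]@d
def onz(fn,u,v,z):
    o,d=ray(fn,u,v); return o+d*(z-o[2])/d[2]
def proj(fn,p):
    c=np.load('pics/'+fn+'.npz'); T=c["T"]; q=T[:3,:3].T@(np.asarray(p)-T[:3,3]); return c["fx"]*q[0]/q[2]+c["cx"],c["fy"]*q[1]/q[2]+c["cy"]
E
python3 - <<'E'
from h import *
a=snap("scene","s0",None,1.4); b=snap("side","d0",None,1.4); c=snap("wrist","w0")
s=manip.observe()
for k,v in s.items(): print(k,np.round(v,3).tolist())
for q in(a,b,c): print(np.round(q["T"],3).tolist(), q["fx"])
print(manip.grip_point_offset)
E
```

```text
t 0.15
joint_positions [-81.906, 28.308, 77.117, -0.001, 74.63, -5.47]
joint_vel [-0.057, -0.089, -0.141, 0.045, -0.032, -0.008]
joint_efforts [0.001, -88.254, -38.407, -0.0, 0.007, 0.0]
eef_pos [0.147, -0.607, 0.231]
tcp_rot [[0.972, 0.235, -0.0], [0.235, -0.972, 0.001], [0.0, -0.001, -1.0]]
wrist_force [-0.308, -0.082, -0.387]
wrist_torque [0.005, -0.008, 0.032]
finger_force 0.0
width 1.003
[[0.311, -0.454, 0.835, -0.985], [-0.951, -0.157, 0.268, -0.408], [0.009, -0.877, -0.481, 0.939], [0.0, 0.0, 0.0, 1.0]] 515.782944838264
[[0.989, -0.104, 0.101, 0.406], [-0.144, -0.649, 0.747, -0.83], [-0.013, -0.754, -0.657, 0.86], [0.0, 0.0, 0.0, 1.0]] 379.5133215854209
[[0.236, -0.93, -0.281, 0.217], [-0.972, -0.226, -0.067, -0.591], [-0.001, 0.289, -0.957, 0.373], [0.0, 0.0, 0.0, 1.0]] 329.0818405448683
0.0187
```

View pics/s0.png

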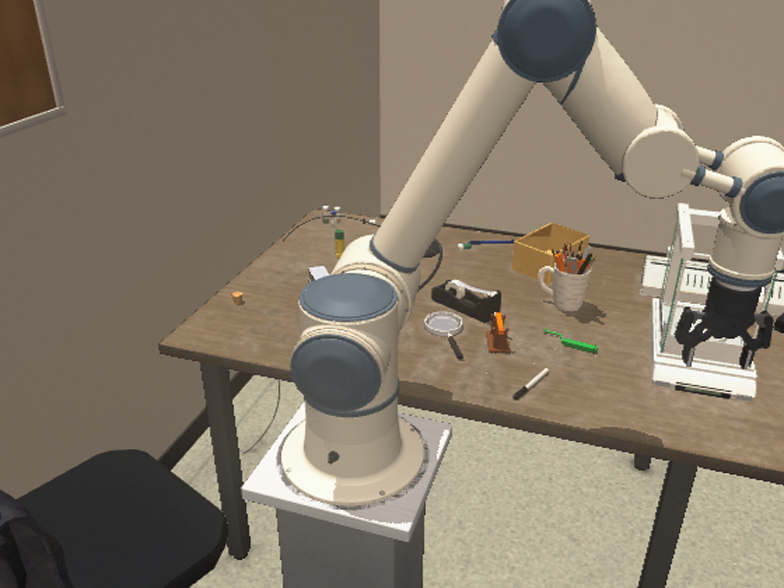

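View pics/d0.png

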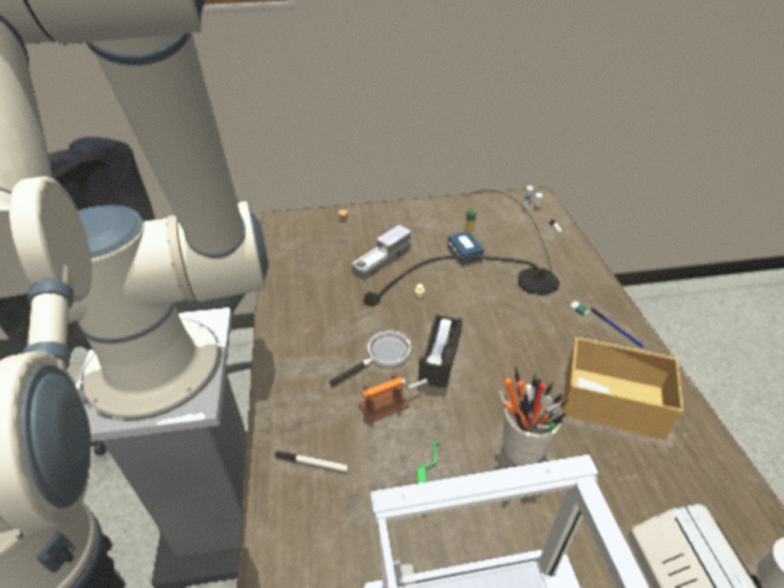

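The side picture shows the orange pick in its stand at about (385,392), with the hook to the right. The dryer is at (382,250): tunnel at the upper right, apron end at the lower left. The lamp's head is at (372,298), between the two.

```bash
python3 - <<'E'
from h import *
for n,u,v,z in [("handleL",364,393,.055),("handleR",405,383,.055),("hook",427,381,.03),("apronend",358,270,.025),("tunnelend",405,232,.055),("mid",382,250,.03),("lamphead",372,298,.03),("lampbase",538,282,0)]:
    print(n,np.round(onz("d0",u/1.4,v/1.4,z),3))
im=cv2.imread('pics/d0.png')
x=np.load('pics/d0.npz')['image'][:,:,::-1]
a=cv2.resize(x[150:205,240:310],(760,597),interpolation=cv2.INTER_CUBIC); cv2.imwrite('pics/d0c.png',a)
E
```

```text
handleL [ 0.439 -0.194  0.055]
handleR [ 0.52  -0.182  0.055]
hook [ 0.567 -0.164  0.03 ]
apronend [0.467 0.217 0.025]
tunnelend [0.604 0.32  0.055]
mid [0.537 0.285 0.03 ]
lamphead [0.489 0.101 0.03 ]
lampbase [0.91  0.128 0.   ]
```

```bash
python3 - <<'E'
from h import *
for n,u,v,z in [("bal FL",655,375,.03),("bal FR",755,395,.0),("bal BL",645,262,.1)]:
    print(n,np.round(onz("s0",u/1.4,v/1.4,z),3))
for n,u,v in [("top",375,500),("topR",592,462)]:
  for z in (.1,.2,.3): print(n,z,np.round(onz("d0",u/1.4,v/1.4,z),3))
E
```

```text
bal FL [ 0.413 -0.543  0.03 ]
bal FR [ 0.451 -0.754  0.   ]
bal BL [ 0.832 -0.499  0.1  ]
top 0.1 [ 0.432 -0.432  0.1  ]
top 0.2 [ 0.428 -0.484  0.2  ]
top 0.3 [ 0.425 -0.537  0.3  ]
topR 0.1 [ 0.78  -0.421  0.1  ]
topR 0.2 [ 0.73  -0.475  0.2  ]
topR 0.3 [ 0.681 -0.529  0.3  ]
```

View pics/d0c.png

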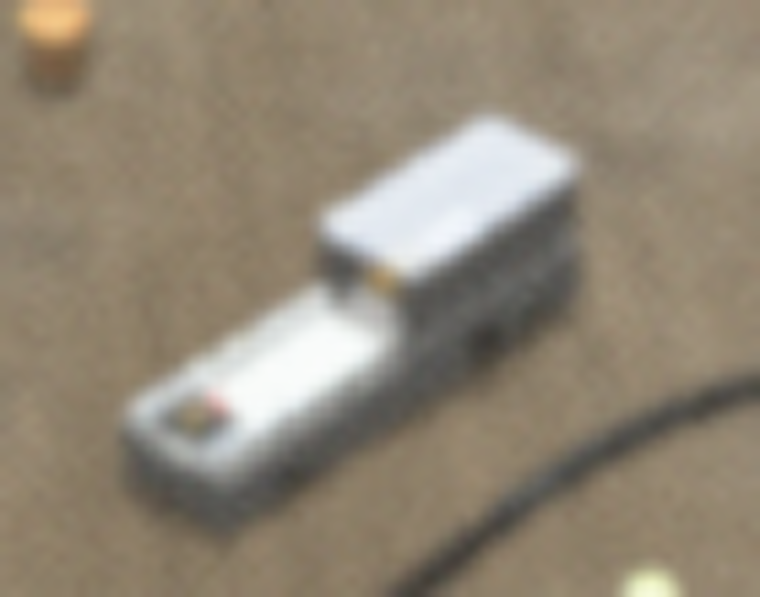

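The crop shows the apron end at the lower left, the brass carrier just inside the mouth at (385,278), and the stop with its red button at (215,405). The path to the pick is clear of the balance, so I'm moving above the pick.

Emit:
drive_tool:
  commands:
    - {"claw": -1, "x": 31, "y": -26}
    - {"x": 62, "y": -51, "claw": -1}
    - {"x": 93, "y": -77, "claw": -1}
    - {"x": 124, "y": -102, "claw": -1}
    - {"x": 155, "y": -128, "claw": -1}
    - {"x": 186, "y": -154, "claw": -1}
    - {"x": 217, "y": -179, "claw": -1}
    - {"x": 248, "y": -205, "claw": -1}
    - {"x": 279, "y": -230, "claw": -1}
    - {"x": 310, "y": -256, "claw": -1}

```text
validation failed for argument at $.co...
```

Emit:
drive_tool:
  commands:
    - {"claw": -1, "x": 31, "y": -26, "rz": 2}
    - {"x": 62, "y": -51, "rz": 4, "claw": -1}
    - {"x": 92, "y": -76, "rz": 5.6, "claw": -1}
    - {"x": 92, "y": -76, "rz": 5.6, "claw": -1}
    - {"x": 92, "y": -76, "rz": 5.6, "claw": -1}

```text
validation failed for argument at $.co...
```

```bash
python3 - <<'E'
from h import *
snap("wrist","w1",None,1.4)
s=manip.observe(); print(s["t"],s["eef_pos"],s["tcp_rot"],s["joint_positions"])
E
```

```text
0.2 [ 0.14659788 -0.60736188  0.23092054] [[ 9.72100876e-01  2.34563158e-01 -1.07222037e-04]
 [ 2.34563173e-01 -9.72100603e-01  7.31382262e-04]
 [ 6.73247266e-05 -7.36127679e-04 -9.99999727e-01]] [-8.19038335e+01  2.83034139e+01  7.71109341e+01 -1.87127415e-04
  7.46280047e+01 -5.46966003e+00]
```

View pics/w1.png

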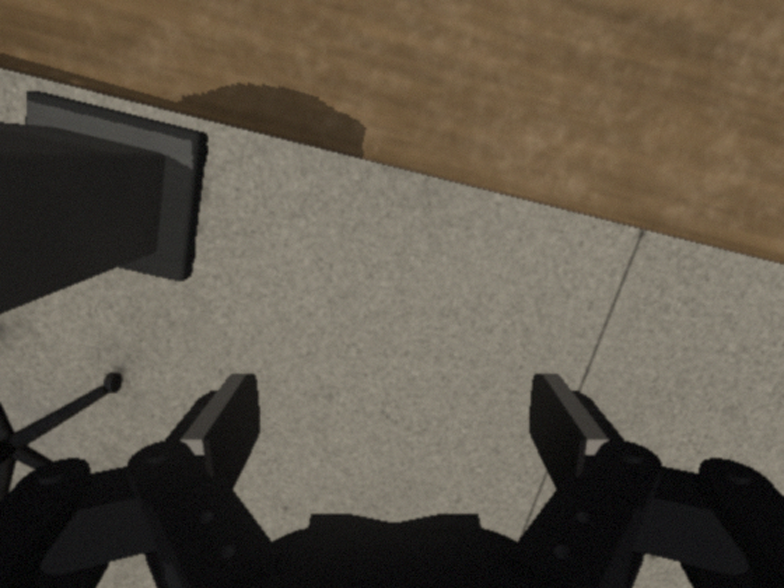

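The move was refused, perhaps because every key is required. The picture shows only the floor and the table edge, with the fingers at the bottom. I'm retrying with full rows.

Emit:
drive_tool:
  commands:
    - {"claw": -1, "x": 31, "y": -26, "z": 0, "rx": 0, "ry": 0, "rz": 0}
    - {"claw": -1, "x": 62, "y": -51, "z": 0, "rx": 0, "ry": 0, "rz": 0}
    - {"claw": -1, "x": 93, "y": -77, "z": 0, "rx": 0, "ry": 0, "rz": 0}
    - {"claw": -1, "x": 124, "y": -102, "z": 0, "rx": 0, "ry": 0, "rz": 0}
    - {"claw": -1, "x": 155, "y": -128, "z": 0, "rx": 0, "ry": 0, "rz": 0}
    - {"claw": -1, "x": 186, "y": -154, "z": 0, "rx": 0, "ry": 0, "rz": 0}
    - {"claw": -1, "x": 217, "y": -179, "z": 0, "rx": 0, "ry": 0, "rz": 0}
    - {"claw": -1, "x": 248, "y": -205, "z": 0, "rx": 0, "ry": 0, "rz": 0}
    - {"claw": -1, "x": 279, "y": -230, "z": 0, "rx": 0, "ry": 0, "rz": 0}
    - {"claw": -1, "x": 310, "y": -256, "z": 0, "rx": 0, "ry": 0, "rz": 0}

```text
t: 1.03
eef_pos: [0.3887, -0.2843, 0.2314]
tcp_rot: [[0.972, 0.234, 0.0], [0.234, -0.972, -0.0], [0.0, 0.0, -1.0]]
wrist_force: [1.0, -0.7, 0.1]
width: 0.998
finger_force: 0.0
```

Emit:
drive_tool:
  commands:
    - {"claw": -1, "x": 31, "y": -26, "z": 0, "rx": 0, "ry": 0, "rz": 2}
    - {"claw": -1, "x": 62, "y": -51, "z": 0, "rx": 0, "ry": 0, "rz": 4}
    - {"claw": -1, "x": 92, "y": -76, "z": 0, "rx": 0, "ry": 0, "rz": 5.6}
    - {"claw": -1, "x": 92, "y": -76, "z": 0, "rx": 0, "ry": 0, "rz": 5.6}
    - {"claw": -1, "x": 92, "y": -76, "z": 0, "rx": 0, "ry": 0, "rz": 5.6}

```text
t: 1.45
eef_pos: [0.4604, -0.1888, 0.2312]
tcp_rot: [[0.99, 0.142, -0.0], [0.142, -0.99, 0.0], [-0.0, -0.0, -1.0]]
wrist_force: [0.9, 0.1, -0.5]
width: 1.0
finger_force: 0.0
```

```bash
python3 - <<'E'
from h import *
snap("wrist","w2",None,1.4)
s=manip.observe(); print(s["t"],s["eef_pos"],s["tcp_rot"],s["joint_positions"])
E
```

```text
1.5 [ 0.45965337 -0.18997125  0.23115505] [[ 9.90033876e-01  1.40828931e-01 -3.69200529e-04]
 [ 1.40828924e-01 -9.90033945e-01 -4.73270899e-05]
 [-3.72186079e-04 -5.13869079e-06 -9.99999931e-01]] [-2.93286973e+01  1.80685665e+01  9.47065162e+01 -1.37998903e-02
  6.72420319e+01  5.25808271e+01]
```

View pics/w2.png

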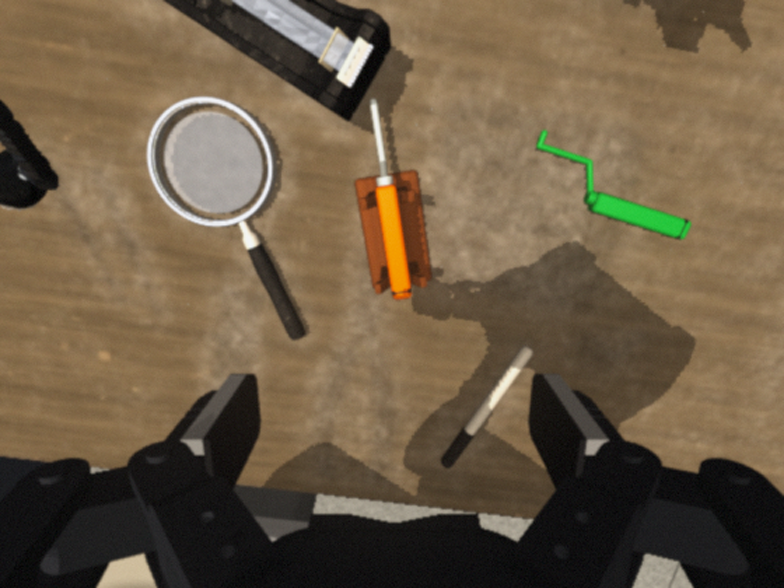

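The wrist picture shows the orange handle from (386,183) to (402,293) and the hook's outer end at (374,101). The tape dispenser is clear of the handle.

```bash
python3 - <<'E'
from h import *
f=onz("w2",386/1.4,182/1.4,.063); r=onz("w2",402/1.4,291/1.4,.063)
h=onz("w2",374/1.4,101/1.4,.03)
s=[onz("w2",u/1.4,v/1.4,.008) for u,v in((357,181),(415,172),(379,293),(430,283))]
d=f-r; print(f,r,h,np.linalg.norm(d),np.degrees(np.arctan2(d[1],d[0])),(f+r)/2,np.mean(s,0))
d=h-(f+r)/2; print(np.linalg.norm(d[:2]),np.degrees(np.arctan2(d[1],d[0])))
d=(s[0]+s[1]-s[2]-s[3])/2;print(np.linalg.norm(d),np.degrees(np.arctan2(d[1],d[0])))
m=(f+r)/2;o=manip.observe();R=o["tcp_rot"];print(R.T@(m-o["eef_pos"])*1000)
E
```

```text
[ 0.51499328 -0.17598664  0.063     ] [ 0.4427747  -0.19747868  0.063     ] [ 0.56597068 -0.15989239  0.03      ] 0.07534873131585475 16.572851395586923 [ 0.47888399 -0.18673266  0.063     ] [ 0.47290058 -0.18861071  0.008     ]
0.09112898872737925 17.12938836897614
0.09051556267303251 17.699615816603444
[ 19.55763475  -0.4972259  168.14778928]
```

Emit:
drive_tool:
  commands:
    - {"claw": -1, "x": 7, "y": 0, "z": 30, "rx": 0, "ry": 0, "rz": -5}
    - {"claw": -1, "x": 14, "y": 0, "z": 60, "rx": 0, "ry": 0, "rz": -9}
    - {"claw": -1, "x": 14, "y": 0, "z": 90, "rx": 0, "ry": 0, "rz": -9}
    - {"claw": -1, "x": 14, "y": 0, "z": 110, "rx": 0, "ry": 0, "rz": -9}
    - {"claw": -1, "x": 14, "y": 0, "z": 110, "rx": 0, "ry": 0, "rz": -9}
    - {"claw": -1, "x": 14, "y": 0, "z": 110, "rx": 0, "ry": 0, "rz": -9}

```text
t: 2.0
eef_pos: [0.4724, -0.1894, 0.121]
tcp_rot: [[0.957, 0.29, -0.002], [0.29, -0.957, 0.001], [-0.002, -0.001, -1.0]]
wrist_force: [0.7, -1.4, 0.8]
width: 0.996
finger_force: 0.0
```

```bash
python3 - <<'E'
from h import *
snap("wrist","w3",None,1.2)
s=manip.observe(); print(s["t"],s["eef_pos"],s["tcp_rot"])
E
```

```text
2.05 [ 0.4732111  -0.18954459  0.12203766] [[ 9.56832243e-01  2.90640768e-01  5.66722245e-05]
 [ 2.90640773e-01 -9.56832235e-01 -1.24248726e-04]
 [ 1.81140661e-05  1.35356447e-04 -9.99999991e-01]]
```

View pics/w3.png

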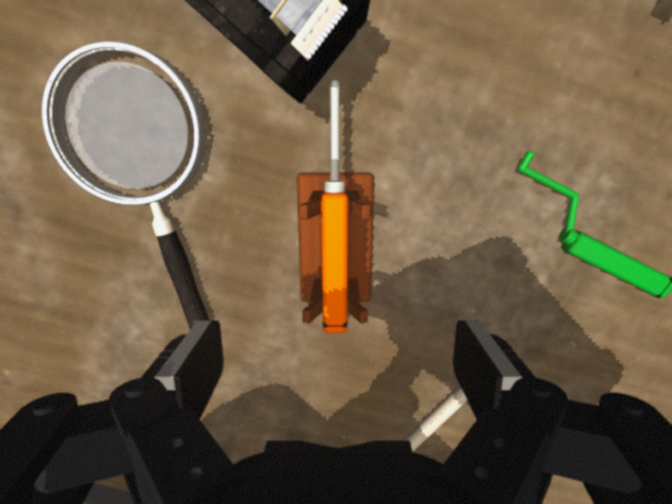

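The handle runs straight up the picture at u=335, from (335,192) to (335,330), and is centred between the fingers. The stand's base spans v 173–300.

```bash
python3 - <<'E'
from h import *
P=lambda u,v,z: onz("w3",u/1.2,v/1.2,z)
a=P(336,173,.008);b=P(336,300,.008);f=P(335,193,.063);r=P(335,324,.063);h=P(335,81,.03)
u=np.array([.957,.2905,0])
print(np.linalg.norm(a-b),(a+b)/2,np.linalg.norm(f-r),(f+r)/2,h-u*.0975)
E
```

```text
0.08781026198465153 [ 0.47616042 -0.18712523  0.008     ] 0.07353849833842918 [ 0.47840763 -0.1862077   0.063     ] [ 0.4741202  -0.18726973  0.03      ]
```

Emit:
drive_tool:
  commands:
    - {"claw": -1, "x": 3, "y": -1, "z": 25, "rx": 0, "ry": 0, "rz": 0}
    - {"claw": -1, "x": 3, "y": -1, "z": 50, "rx": 0, "ry": 0, "rz": 0}
    - {"claw": -1, "x": 3, "y": -1, "z": 72, "rx": 0, "ry": 0, "rz": 0}
    - {"claw": -1, "x": 3, "y": -1, "z": 85, "rx": 0, "ry": 0, "rz": 0}
    - {"claw": -1, "x": 3, "y": -1, "z": 85, "rx": 0, "ry": 0, "rz": 0}
    - {"claw": -1, "x": 3, "y": -1, "z": 85, "rx": 0, "ry": 0, "rz": 0}
  force: 80

```text
t: 2.55
eef_pos: [0.4764, -0.1874, 0.0374]
tcp_rot: [[0.957, 0.291, 0.001], [0.291, -0.957, -0.001], [0.001, 0.001, -1.0]]
wrist_force: [0.1, -0.4, -0.8]
width: 0.998
finger_force: 0.0
```

Emit:
drive_tool:
  commands:
    - {"claw": 1, "x": 0, "y": 0, "z": 0, "rx": 0, "ry": 0, "rz": 0}
    - {"claw": 1, "x": 0, "y": 0, "z": 0, "rx": 0, "ry": 0, "rz": 0}
    - {"claw": 1, "x": 0, "y": 0, "z": 0, "rx": 0, "ry": 0, "rz": 0}
    - {"claw": 1, "x": 0, "y": 0, "z": 0, "rx": 0, "ry": 0, "rz": 0}
    - {"claw": 1, "x": 0, "y": 0, "z": 0, "rx": 0, "ry": 0, "rz": 0}
    - {"claw": 1, "x": 0, "y": 0, "z": 0, "rx": 0, "ry": 0, "rz": 0}
    - {"claw": 1, "x": 0, "y": 0, "z": 0, "rx": 0, "ry": 0, "rz": 0}
    - {"claw": 1, "x": 0, "y": 0, "z": 0, "rx": 0, "ry": 0, "rz": 0}
    - {"claw": 1, "x": 0, "y": 0, "z": 0, "rx": 0, "ry": 0, "rz": 0}
    - {"claw": 1, "x": 0, "y": 0, "z": 0, "rx": 0, "ry": 0, "rz": 0}
  force: 80

```text
t: 3.38
eef_pos: [0.4761, -0.1868, 0.0367]
tcp_rot: [[0.956, 0.292, 0.0], [0.292, -0.956, -0.0], [0.0, 0.0, -1.0]]
wrist_force: [-0.8, -0.1, 10.4]
width: 0.149
finger_force: 78.0
```

Emit:
drive_tool:
  commands:
    - {"claw": 1, "x": 0, "y": 0, "z": -15, "rx": 0, "ry": 0, "rz": 0}
    - {"claw": 1, "x": 0, "y": 0, "z": -45, "rx": 0, "ry": 0, "rz": 0}
    - {"claw": 1, "x": 0, "y": 0, "z": -80, "rx": 0, "ry": 0, "rz": 0}
    - {"claw": 1, "x": 0, "y": 0, "z": -120, "rx": 0, "ry": 0, "rz": 0}
    - {"claw": 1, "x": 0, "y": 0, "z": -160, "rx": 0, "ry": 0, "rz": 0}
    - {"claw": 1, "x": 0, "y": 0, "z": -200, "rx": 0, "ry": 0, "rz": 0}
    - {"claw": 1, "x": 0, "y": 0, "z": -240, "rx": 0, "ry": 0, "rz": 0}
    - {"claw": 1, "x": 0, "y": 0, "z": -275, "rx": 0, "ry": 0, "rz": 0}
    - {"claw": 1, "x": 0, "y": 0, "z": -285, "rx": 0, "ry": 0, "rz": 0}
    - {"claw": 1, "x": 0, "y": 0, "z": -285, "rx": 0, "ry": 0, "rz": 0}

```text
t: 4.22
eef_pos: [0.477, -0.1873, 0.3243]
tcp_rot: [[0.956, 0.292, 0.005], [0.292, -0.956, -0.003], [0.004, 0.004, -1.0]]
wrist_force: [-0.1, 0.0, -1.3]
width: 0.147
finger_force: 78.3
```

```bash
python3 - <<'E'
from h import *
P=lambda u,v,z: onz("d0",240+u*70/760,150+v*55/597,z)
c=[P(325,235,.055),P(400,285,.055),P(580,165,.055),P(490,120,.055)]
e=[P(128,415,.03),P(205,470,.03)]
for q in c+e: print(np.round(q,4))
m=(c[0]+c[1])/2; f=(c[2]+c[3])/2; a=(e[0]+e[1])/2
for d in (f-m,m-a,f-a): print(np.linalg.norm(d[:2]),np.degrees(np.arctan2(d[1],d[0])))
s=manip.observe(); print(s["t"],s["eef_pos"],s["joint_positions"],s["wrist_force"])
E
```

```text
[0.5283 0.2945 0.055 ]
[0.5491 0.2624 0.055 ]
[0.6198 0.3211 0.055 ]
[0.5937 0.3532 0.055 ]
[0.4555 0.2396 0.03  ]
[0.4774 0.2069 0.03  ]
0.08981039550825727 40.78822241196182
0.09097295022462051 37.37065946696189
0.18070295498715538 39.06844910210369
4.2167 [ 0.47699387 -0.18726999  0.32427199] [-2.81142666e+01  1.41148658e+01  8.47635367e+01  1.07246913e-04
  8.08100252e+01  4.49154687e+01] [-0.11399974  0.00250203 -1.26446283]
```

Emit:
drive_tool:
  commands:
    - {"claw": 1, "x": 6, "y": -17, "z": 0, "rx": 0, "ry": 0, "rz": -1}
    - {"claw": 1, "x": 19, "y": -52, "z": 0, "rx": 0, "ry": 0, "rz": -4}
    - {"claw": 1, "x": 32, "y": -86, "z": 0, "rx": 0, "ry": 0, "rz": -7}
    - {"claw": 1, "x": 45, "y": -121, "z": 0, "rx": 0, "ry": 0, "rz": -10}
    - {"claw": 1, "x": 58, "y": -156, "z": 0, "rx": 0, "ry": 0, "rz": -13}
    - {"claw": 1, "x": 71, "y": -190, "z": 0, "rx": 0, "ry": 0, "rz": -16}
    - {"claw": 1, "x": 84, "y": -225, "z": 0, "rx": 0, "ry": 0, "rz": -18}
    - {"claw": 1, "x": 97, "y": -260, "z": 0, "rx": 0, "ry": 0, "rz": -20}
    - {"claw": 1, "x": 110, "y": -295, "z": 0, "rx": 0, "ry": 0, "rz": -21}
    - {"claw": 1, "x": 120, "y": -322, "z": 0, "rx": 0, "ry": 0, "rz": -22}

```text
t: 5.05
eef_pos: [0.4958, 0.1588, 0.3196]
tcp_rot: [[0.776, 0.63, -0.002], [0.63, -0.776, -0.0], [-0.002, -0.001, -1.0]]
wrist_force: [-0.1, 0.3, -0.1]
width: 0.153
finger_force: 78.3
```

Emit:
drive_tool:
  commands:
    - {"claw": 1, "x": 0, "y": -20, "z": 10, "rx": 0, "ry": 0, "rz": 0}
    - {"claw": 1, "x": 0, "y": -27, "z": 20, "rx": 0, "ry": 0, "rz": 0}
    - {"claw": 1, "x": 0, "y": -27, "z": 20, "rx": 0, "ry": 0, "rz": 0}
    - {"claw": 1, "x": 0, "y": -27, "z": 20, "rx": 0, "ry": 0, "rz": 0}

```text
t: 5.38
eef_pos: [0.4791, 0.1771, 0.3]
tcp_rot: [[0.777, 0.63, -0.003], [0.63, -0.777, -0.001], [-0.003, -0.001, -1.0]]
wrist_force: [0.5, -0.3, -0.2]
width: 0.143
finger_force: 78.3
```

```bash
python3 - <<'E'
from h import *
snap("wrist","w4",None,1.42)
s=manip.observe(); print(s["t"],s["eef_pos"],s["tcp_rot"],s["joint_positions"],s["wrist_force"])
E
```

```text
5.4333 [0.47975743 0.17679995 0.30070188] [[ 7.77514851e-01  6.28863368e-01 -1.23306845e-03]
 [ 6.28863255e-01 -7.77515742e-01 -5.25978865e-04]
 [-1.28949897e-03 -3.66475062e-04 -9.99999101e-01]] [ 1.35442787e+01  1.52875508e+01  8.68814068e+01 -1.30417645e-02
  7.79067854e+01  6.45806891e+01] [0.23267293 0.0731911  0.19366156]
```

View pics/w4.png

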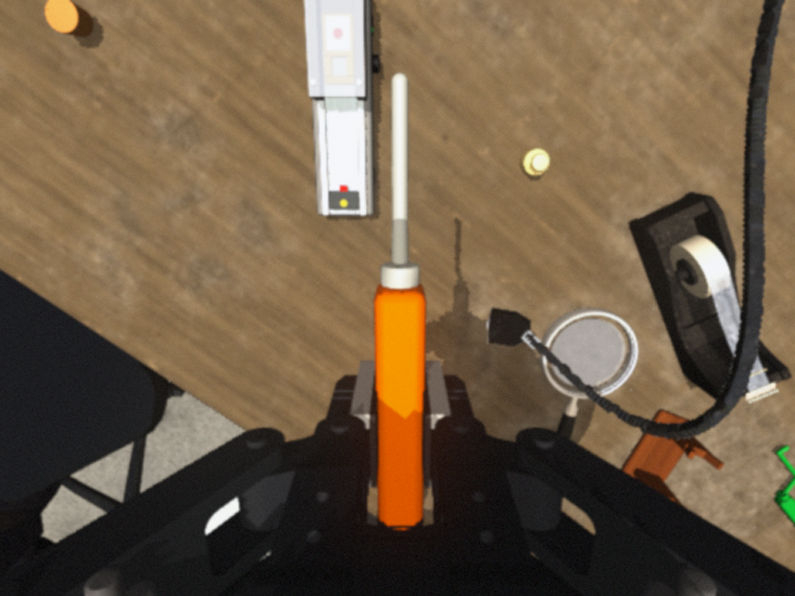

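The wrist picture shows the dryer with its apron end at (346,215), stop and red button at (344,195), mouth at (340,98), and the carrier's window seen through the cover at about (340,67). The pick is straight in the grip, hook end at (400,77), and the lamp head is at (507,328). Now an enlarged crop and a triangulation of the lamp.

```bash
python3 - <<'E'
from h import *
x=np.load('pics/w4.npz')['image'][:,:,::-1]
cv2.imwrite('pics/w4c.png',cv2.resize(x[0:160,205:275],(262,600),interpolation=cv2.INTER_CUBIC))
def tri(a,b):
    (o1,d1),(o2,d2)=ray(*a),ray(*b); d1/=np.linalg.norm(d1);d2/=np.linalg.norm(d2)
    A=np.stack([d1,-d2],1); s=np.linalg.lstsq(A,o2-o1,rcond=None)[0]; p,q=o1+s[0]*d1,o2+s[1]*d2; return (p+q)/2,np.linalg.norm(p-q)
print("lamp",tri(("d0",372/1.4,298/1.4),("w4",507/1.42,328/1.42)))
P=lambda u,v,z: onz("w4",u/1.42,v/1.42,z)
s=manip.observe();R=s["tcp_rot"];
print("tip exp",proj("w4",s["eef_pos"]+R@[.095,0,-.0183+.026]),400/1.42,77/1.42)
for p in [(320,215,.03),(373,215,.03),(308,97,.055),(369,97,.055)]: print(P(*p))
E
```

```text
lamp (array([0.48464354, 0.06243705, 0.06452255]), np.float64(0.0012035074753882391))
tip exp (np.float64(283.9841143174792), np.float64(53.68337300165763)) 281.69014084507046 54.225352112676056
[0.45339107 0.24668818 0.03      ]
[0.48265877 0.21069531 0.03      ]
[0.52492923 0.30548471 0.055     ]
[0.55441403 0.26920078 0.055     ]
```

View pics/w4c.png

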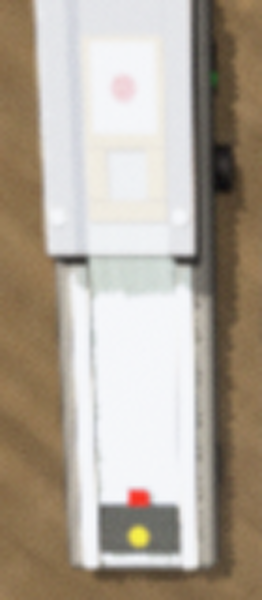

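The crop shows the window at U 106–146, V 152–196, the carrier front at V 222, and the mouth's cover edge at V 252 (U 47–197). The stop's face is at V 505 with the red button standing proud, centre U 139, and the stop's far edge is at V 552.

```bash
cat >> h.py <<'E'
def C(U,V,z): return onz("w4",205+U*70/262-.5,V*160/600-.5,z)
E
python3 - <<'E'
from h import *
w=C(126,174,.032); wf=C(126,196,.032);wr=C(126,152,.032);fr=C(127,222,.032)
st=C(139,505,.0315); yb=C(139,537,.0315); far=C(139,552,.0315); m=(C(47,252,.055)+C(197,252,.055))/2; el=C(47,252,.055); el0=C(38,10,.055)
ang=lambda d: np.degrees(np.arctan2(d[1],d[0]))
print("axes",ang(w-st),ang(el0-el),ang(w-m),ang(C(126,60,.032)-w), ang(C(90,290,.03)-C(100,560,.03)), ang(C(197,252,.055)-el)+90)
print(w,st,m,"mouthwidth",np.linalg.norm(C(197,252,.055)-el))
th=np.radians(39);u=np.array([np.cos(th),np.sin(th),0]);n=np.array([-u[1],u[0],0])
for k,p in dict(w=w,wf=wf,wr=wr,fr=fr,st=st,yb=yb,far=far,m=m,end=C(140,567,.03),ra=C(90,290,.03),rb=C(192,290,.03)).items(): print(k,np.round([(p-m)@u*1e3,(p-m)@n*1e3],1))
E
```

```text
axes 39.366795319724446 38.161288285435695 41.04585233116241 36.917640545590594 38.71480789687681 39.09742358002665
[0.55850913 0.30544076 0.032     ] [0.48305321 0.24353377 0.0315    ] [0.54008411 0.28939823 0.055     ] mouthwidth 0.043560492779192495
w [24.4  0.9]
wf [18.4  1.1]
wr [30.4  0.7]
fr [11.1  1. ]
st [-73.2   0.2]
yb [-83.4   0.6]
far [-88.3   0.7]
m [0. 0.]
end [-93.3   0.8]
ra [-8.  13.5]
rb [ -8.  -18.3]
```

Emit:
drive_tool:
  commands:
    - {"claw": 1, "x": -2, "y": -20, "z": 10, "rx": 0, "ry": 0, "rz": 0}
    - {"claw": 1, "x": -4, "y": -49, "z": 30, "rx": 0, "ry": 0, "rz": 0}
    - {"claw": 1, "x": -4, "y": -49, "z": 65, "rx": 0, "ry": 0, "rz": 0}
    - {"claw": 1, "x": -4, "y": -49, "z": 100, "rx": 0, "ry": 0, "rz": 0}
    - {"claw": 1, "x": -4, "y": -49, "z": 135, "rx": 0, "ry": 0, "rz": 0}
    - {"claw": 1, "x": -4, "y": -49, "z": 170, "rx": 0, "ry": 0, "rz": 0}
    - {"claw": 1, "x": -4, "y": -49, "z": 200, "rx": 0, "ry": 0, "rz": 0}
    - {"claw": 1, "x": -4, "y": -49, "z": 215, "rx": 0, "ry": 0, "rz": 0}
    - {"claw": 1, "x": -4, "y": -49, "z": 215, "rx": 0, "ry": 0, "rz": 0}
    - {"claw": 1, "x": -4, "y": -49, "z": 215, "rx": 0, "ry": 0, "rz": 0}

```text
t: 6.27
eef_pos: [0.4464, 0.2122, 0.0863]
tcp_rot: [[0.778, 0.628, -0.001], [0.628, -0.778, -0.0], [-0.001, -0.0, -1.0]]
wrist_force: [-0.5, -0.6, -0.3]
width: 0.147
finger_force: 78.3
```

```bash
cat >> h.py <<'E'
def dry(p,m=(.5397,.2899),th=39):
    t=np.radians(th);d=np.asarray(p)[:2]-m;return np.array([d@[np.cos(t),np.sin(t)],d@[-np.sin(t),np.cos(t)]])*1e3
def wd(x,y,z,m=(.5397,.2899),th=39):
    t=np.radians(th);return np.array([m[0]+(x*np.cos(t)-y*np.sin(t))/1e3,m[1]+(x*np.sin(t)+y*np.cos(t))/1e3,z])
E
python3 - <<'E'
from h import *
snap("wrist","w5",None,1)
x=np.load('pics/w5.npz')['image'][:,:,::-1]
cv2.imwrite('pics/w5c.png',cv2.resize(x[0:210,180:380],(571,600),interpolation=cv2.INTER_CUBIC))
s=manip.observe(); print(s["t"],s["eef_pos"],dry(s["eef_pos"]),s["tcp_rot"][:,0],s["tcp_rot"][:,2],s["wrist_force"])
for k,p in dict(mL=wd(0,21.5,.055),mR=wd(0,-21.5,.055),w=wd(24.4,0,.032),wf=wd(17.4,0,.032),stop=wd(-73,0,.0315)).items():
  u,v=proj("w5",p); print(k,(u-180)*2.855,v*2.857)
R=s["tcp_rot"]
for p in ([.095,0,-.0183+.026],[.0975,0,-.0183+.026],[.054,0,-.0183+.026]):
  u,v=proj("w5",s["eef_pos"]+R@p); print((u-180)*2.855,v*2.857)
E
```

```text
6.3167 [0.44680659 0.21252305 0.08710244] [-120.88663273   -1.67346711] [0.77805055 0.62820119 0.00078218] [ 8.18805189e-04  2.30990753e-04 -9.99999638e-01] [-0.43035139  0.33126877 -0.69452087]
mL 147.76560380789695 1.8292091876469014
mR 412.9894377240299 1.7545812168495285
w 281.2551448377918 -113.31167903035997
wf 281.3559070262989 -67.55466409254473
stop 282.4882053047427 437.8595421532557
291.69062640603573 151.35700785481092
291.72630372454944 132.3710265713807
291.1553193903861 436.2250810007551
```

View pics/w5c.png

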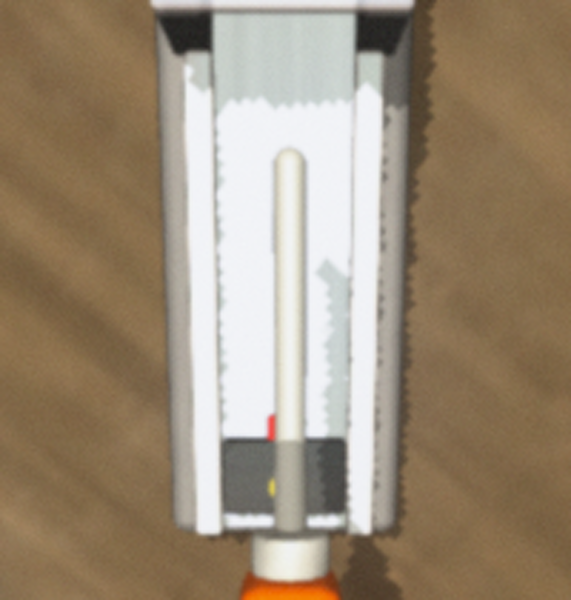

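The crop shows the pick's wire centred over the apron (wire u 289, rails 213–356), with the mouth edge at v≈8 and the stop face at v 437. The hook end is at v 148. All agree with the prediction within about 1 mm, apart from the hook sitting about 2 mm back. Lowering outside the mouth.

Emit:
drive_tool:
  commands:
    - {"claw": 1, "x": 0, "y": -0.8, "z": 12, "rx": 0, "ry": 0, "rz": 0}
    - {"claw": 1, "x": 0, "y": -0.8, "z": 24, "rx": 0, "ry": 0, "rz": 0}
    - {"claw": 1, "x": 0, "y": -0.8, "z": 32, "rx": 0, "ry": 0, "rz": 0}
    - {"claw": 1, "x": 0, "y": -0.8, "z": 32, "rx": 0, "ry": 0, "rz": 0}
    - {"claw": 1, "x": 0, "y": -0.8, "z": 32, "rx": 0, "ry": 0, "rz": 0}
    - {"claw": 1, "x": 0, "y": -0.8, "z": 32, "rx": 0, "ry": 0, "rz": 0}

```text
t: 6.82
eef_pos: [0.4459, 0.2136, 0.0552]
tcp_rot: [[0.778, 0.629, 0.001], [0.629, -0.778, 0.0], [0.001, 0.0, -1.0]]
wrist_force: [0.1, -0.5, -0.3]
width: 0.15
finger_force: 78.3
```

Emit:
drive_tool:
  commands:
    - {"claw": 1, "x": 6, "y": 0.3, "z": 1.3, "rx": 0, "ry": 0, "rz": 0}
    - {"claw": 1, "x": 12, "y": 0.3, "z": 1.3, "rx": 0, "ry": 0, "rz": 0}
    - {"claw": 1, "x": 18, "y": 0.3, "z": 1.3, "rx": 0, "ry": 0, "rz": 0}
    - {"claw": 1, "x": 24, "y": 0.3, "z": 1.3, "rx": 0, "ry": 0, "rz": 0}
    - {"claw": 1, "x": 30, "y": 0.3, "z": 1.3, "rx": 0, "ry": 0, "rz": 0}
    - {"claw": 1, "x": 36, "y": 0.3, "z": 1.3, "rx": 0, "ry": 0, "rz": 0}
    - {"claw": 1, "x": 42, "y": 0.3, "z": 1.3, "rx": 0, "ry": 0, "rz": 0}
    - {"claw": 1, "x": 48, "y": 0.3, "z": 1.3, "rx": 0, "ry": 0, "rz": 0}
    - {"claw": 1, "x": 52, "y": 0.3, "z": 1.3, "rx": 0, "ry": 0, "rz": 0}
    - {"claw": 1, "x": 52, "y": 0.3, "z": 1.3, "rx": 0, "ry": 0, "rz": 0}

```text
t: 7.65
eef_pos: [0.4868, 0.2465, 0.053]
tcp_rot: [[0.777, 0.629, 0.001], [0.629, -0.777, 0.0], [0.001, 0.0, -1.0]]
wrist_force: [-0.8, -0.6, -1.1]
width: 0.15
finger_force: 78.3
```

```bash
python3 - <<'E'
from h import *
snap("wrist","w6",None,1)
x=np.load('pics/w6.npz')['image'][:,:,::-1]
cv2.imwrite('pics/w6c.png',cv2.resize(x[0:150,220:340],(480,600),interpolation=cv2.INTER_CUBIC))
s=manip.observe(); print(s["t"],s["eef_pos"],dry(s["eef_pos"]),s["wrist_force"])
for k,p in dict(w=wd(24.4,0,.032),wf=wd(17.4,0,.032),wr=wd(31.4,0,.032),mouth=wd(0,0,.055)).items():
  u,v=proj("w6",p); print(k,(u-220)*4,v*4)
R=s["tcp_rot"]
for p in ([.0927,0,-.0183+.026],[.0952,0,-.0183+.026]):
  u,v=proj("w6",s["eef_pos"]+R@p); print((u-220)*4,v*4)
E
```

```text
7.7 [0.48622053 0.24612422 0.05291363] [-69.11034496  -0.36444647] [-0.11888823  0.29773367 -0.519192  ]
w 243.9266250878477 259.491607930147
wf 243.8760292213542 324.8624604787418
wr 243.97859020179703 192.35166079331395
mouth 243.423695388748 485.6734568944723
247.55508604200554 250.79518116167867
247.60331554996355 224.83249939370273
```

View pics/w6c.png

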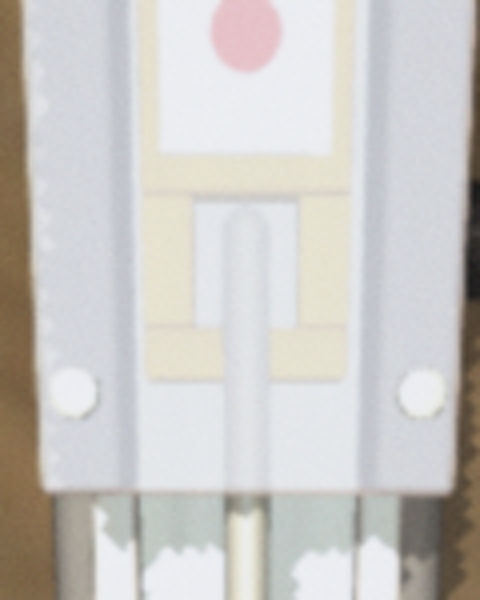

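The crop shows the hook inside the window: hook end at (247,205), window from v 200 to 328 and u 192–298. Backing off 1.5 mm, lowering into the window, then drawing slowly.

Emit:
drive_tool:
  commands:
    - {"claw": 1, "x": -1.5, "y": 0, "z": 0, "rx": 0, "ry": 0, "rz": 0}
    - {"claw": 1, "x": -1.5, "y": 0, "z": 1.5, "rx": 0, "ry": 0, "rz": 0}
    - {"claw": 1, "x": -1.5, "y": 0, "z": 3, "rx": 0, "ry": 0, "rz": 0}
    - {"claw": 1, "x": -1.5, "y": 0, "z": 4.5, "rx": 0, "ry": 0, "rz": 0}
    - {"claw": 1, "x": -1.5, "y": 0, "z": 5.5, "rx": 0, "ry": 0, "rz": 0}
    - {"claw": 1, "x": -1.5, "y": 0, "z": 6.2, "rx": 0, "ry": 0, "rz": 0}
    - {"claw": 1, "x": -1.5, "y": 0, "z": 6.2, "rx": 0, "ry": 0, "rz": 0}
    - {"claw": 1, "x": -1.5, "y": 0, "z": 6.2, "rx": 0, "ry": 0, "rz": 0}

```text
t: 8.37
eef_pos: [0.4848, 0.245, 0.0468]
tcp_rot: [[0.778, 0.629, -0.0], [0.629, -0.778, -0.0], [-0.0, -0.0, -1.0]]
wrist_force: [0.0, -0.8, -0.7]
width: 0.149
finger_force: 78.3
```

Emit:
drive_tool:
  commands:
    - {"claw": 1, "x": -0.7, "y": 0, "z": 0, "rx": 0, "ry": 0, "rz": 0}
    - {"claw": 1, "x": -1.4, "y": 0, "z": 0, "rx": 0, "ry": 0, "rz": 0}
    - {"claw": 1, "x": -2.1, "y": 0, "z": 0, "rx": 0, "ry": 0, "rz": 0}
    - {"claw": 1, "x": -2.8, "y": 0, "z": 0, "rx": 0, "ry": 0, "rz": 0}
    - {"claw": 1, "x": -3.5, "y": 0, "z": 0, "rx": 0, "ry": 0, "rz": 0}
    - {"claw": 1, "x": -4.2, "y": 0, "z": 0, "rx": 0, "ry": 0, "rz": 0}
    - {"claw": 1, "x": -4.9, "y": 0, "z": 0, "rx": 0, "ry": 0, "rz": 0}
    - {"claw": 1, "x": -5.6, "y": 0, "z": 0, "rx": 0, "ry": 0, "rz": 0}
    - {"claw": 1, "x": -6.3, "y": 0, "z": 0, "rx": 0, "ry": 0, "rz": 0}
    - {"claw": 1, "x": -7, "y": 0, "z": 0, "rx": 0, "ry": 0, "rz": 0}

```text
t: 9.2
eef_pos: [0.4793, 0.2405, 0.0468]
tcp_rot: [[0.778, 0.629, 0.0], [0.629, -0.778, 0.0], [0.0, -0.0, -1.0]]
wrist_force: [0.0, 0.6, -1.5]
width: 0.145
finger_force: 78.3
```

Emit:
drive_tool:
  commands:
    - {"claw": 1, "x": -1.5, "y": 0, "z": 0, "rx": 0, "ry": 0, "rz": 0}
    - {"claw": 1, "x": -3.5, "y": 0, "z": 0, "rx": 0, "ry": 0, "rz": 0}
    - {"claw": 1, "x": -6, "y": 0, "z": 0, "rx": 0, "ry": 0, "rz": 0}
    - {"claw": 1, "x": -9, "y": 0, "z": 0, "rx": 0, "ry": 0, "rz": 0}
    - {"claw": 1, "x": -12, "y": 0, "z": 0, "rx": 0, "ry": 0, "rz": 0}
    - {"claw": 1, "x": -15, "y": 0, "z": 0, "rx": 0, "ry": 0, "rz": 0}
    - {"claw": 1, "x": -18, "y": 0, "z": 0, "rx": 0, "ry": 0, "rz": 0}
    - {"claw": 1, "x": -21, "y": 0, "z": 0, "rx": 0, "ry": 0, "rz": 0}
    - {"claw": 1, "x": -24, "y": 0, "z": 0, "rx": 0, "ry": 0, "rz": 0}
    - {"claw": 1, "x": -27, "y": 0, "z": 0, "rx": 0, "ry": 0, "rz": 0}

```text
t: 10.03
eef_pos: [0.4581, 0.2234, 0.0468]
tcp_rot: [[0.778, 0.629, 0.0], [0.629, -0.778, 0.0], [0.0, -0.0, -1.0]]
wrist_force: [0.9, 0.3, -0.5]
width: 0.146
finger_force: 78.3
```

Emit:
drive_tool:
  commands:
    - {"claw": 1, "x": -3, "y": 0, "z": 0, "rx": 0, "ry": 0, "rz": 0}
    - {"claw": 1, "x": -6, "y": 0, "z": 0, "rx": 0, "ry": 0, "rz": 0}
    - {"claw": 1, "x": -9, "y": 0, "z": 0, "rx": 0, "ry": 0, "rz": 0}
    - {"claw": 1, "x": -12, "y": 0, "z": 0, "rx": 0, "ry": 0, "rz": 0}
    - {"claw": 1, "x": -15, "y": 0, "z": 0, "rx": 0, "ry": 0, "rz": 0}
    - {"claw": 1, "x": -18, "y": 0, "z": 0, "rx": 0, "ry": 0, "rz": 0}
    - {"claw": 1, "x": -21, "y": 0, "z": 0, "rx": 0, "ry": 0, "rz": 0}
    - {"claw": 1, "x": -24, "y": 0, "z": 0, "rx": 0, "ry": 0, "rz": 0}
    - {"claw": 1, "x": -27, "y": 0, "z": 0, "rx": 0, "ry": 0, "rz": 0}
    - {"claw": 1, "x": -29, "y": 0, "z": 0, "rx": 0, "ry": 0, "rz": 0}

```text
t: 10.87
eef_pos: [0.4355, 0.2051, 0.0468]
tcp_rot: [[0.778, 0.629, -0.0], [0.629, -0.778, -0.0], [-0.0, -0.0, -1.0]]
wrist_force: [0.8, 0.5, -1.0]
width: 0.146
finger_force: 78.3
```

```bash
cat > f.py <<'E'
from h import *
s=manip.observe(); u=np.array([.7771,.6293,0]); print(s["t"],dry(s["eef_pos"]),s["eef_pos"][2],"Fu",s["wrist_force"]@u,s["wrist_force"],s["wrist_torque"])
E
python3 f.py
```

```text
10.8667 [-134.34843759   -0.28837907] 0.04679212983790802 Fu 0.9358650439448112 [ 0.82350089  0.47024075 -0.98774257] [ 0.06386708 -0.05279839  0.01737302]
```

Emit:
drive_tool:
  commands:
    - {"claw": 1, "x": -1.2, "y": 0, "z": 0, "rx": 0, "ry": 0, "rz": 0}
    - {"claw": 1, "x": -2.4, "y": 0, "z": 0, "rx": 0, "ry": 0, "rz": 0}
    - {"claw": 1, "x": -3.6, "y": 0, "z": 0, "rx": 0, "ry": 0, "rz": 0}
    - {"claw": 1, "x": -4.8, "y": 0, "z": 0, "rx": 0, "ry": 0, "rz": 0}
    - {"claw": 1, "x": -6, "y": 0, "z": 0, "rx": 0, "ry": 0, "rz": 0}
    - {"claw": 1, "x": -7.2, "y": 0, "z": 0, "rx": 0, "ry": 0, "rz": 0}
    - {"claw": 1, "x": -8.4, "y": 0, "z": 0, "rx": 0, "ry": 0, "rz": 0}
    - {"claw": 1, "x": -9.6, "y": 0, "z": 0, "rx": 0, "ry": 0, "rz": 0}
    - {"claw": 1, "x": -10.8, "y": 0, "z": 0, "rx": 0, "ry": 0, "rz": 0}
    - {"claw": 1, "x": -12, "y": 0, "z": 0, "rx": 0, "ry": 0, "rz": 0}

```text
t: 11.7
eef_pos: [0.4264, 0.1977, 0.0468]
tcp_rot: [[0.777, 0.629, -0.0], [0.629, -0.777, -0.0], [-0.0, -0.0, -1.0]]
wrist_force: [-0.0, 0.4, -0.6]
width: 0.146
finger_force: 78.3
```

```bash
python3 f.py; python3 - <<'E'
from h import *
snap("wrist","w7")
im=np.load('pics/w7.npz')['image']
for x in range(-90,10,3):
  o=[]
  for y in (-9,9):
    u,v=proj("w7",wd(x,y-.3,.0315)); u,v=int(round(u)),int(round(v)); o.append(im[v,u].tolist() if 0<=v<420 else None)
  print(x,o)
E
```

```text
11.7 [-146.04663609   -0.32866734] 0.04678652683629145 Fu 0.2505433293333312 [-0.02723203  0.43175805 -0.63665504] [ 0.04549734 -0.04270702 -0.00029924]
-90 [[200, 206, 203], [201, 209, 205]]
-87 [[104, 107, 101], [106, 105, 102]]
-84 [[110, 114, 107], [109, 109, 104]]
-81 [[106, 110, 102], [108, 110, 103]]
-78 [[109, 110, 107], [108, 111, 106]]
-75 [[103, 106, 104], [105, 107, 102]]
-72 [[242, 244, 247], [243, 245, 248]]
-69 [[243, 244, 247], [243, 244, 247]]
-66 [[242, 244, 247], [243, 244, 248]]
-63 [[243, 244, 247], [240, 242, 245]]
-60 [[205, 167, 56], [207, 168, 54]]
-57 [[243, 240, 77], [243, 241, 73]]
-54 [[233, 224, 66], [231, 223, 56]]
-51 [[243, 243, 77], [244, 245, 80]]
-48 [[242, 244, 78], [243, 246, 83]]
-45 [[243, 244, 75], [243, 244, 75]]
-42 [[242, 244, 73], [243, 244, 77]]
-39 [[244, 242, 77], [243, 244, 73]]
-36 [[240, 241, 219], [238, 240, 237]]
-33 [[243, 244, 233], [243, 244, 245]]
-30 [[243, 243, 233], [243, 244, 245]]
-27 [None, None]
-24 [None, None]
-21 [None, None]
-18 [None, None]
-15 [None, None]
-12 [None, None]
-9 [None, None]
-6 [None, None]
-3 [None, None]
0 [None, None]
3 [None, None]
6 [None, None]
9 [None, None]
```

The pixel check shows brass from x = -60.5 mm inward, so the carrier is caught; it has about 8 mm to go to the button and 13 mm to flush.

Emit:
drive_tool:
  commands:
    - {"claw": 1, "x": -0.7, "y": 0, "z": 0, "rx": 0, "ry": 0, "rz": 0}
    - {"claw": 1, "x": -1.4, "y": 0, "z": 0, "rx": 0, "ry": 0, "rz": 0}
    - {"claw": 1, "x": -2.1, "y": 0, "z": 0, "rx": 0, "ry": 0, "rz": 0}
    - {"claw": 1, "x": -2.8, "y": 0, "z": 0, "rx": 0, "ry": 0, "rz": 0}
    - {"claw": 1, "x": -3.5, "y": 0, "z": 0, "rx": 0, "ry": 0, "rz": 0}
    - {"claw": 1, "x": -4.2, "y": 0, "z": 0, "rx": 0, "ry": 0, "rz": 0}
    - {"claw": 1, "x": -4.8, "y": 0, "z": 0, "rx": 0, "ry": 0, "rz": 0}
    - {"claw": 1, "x": -5.4, "y": 0, "z": 0, "rx": 0, "ry": 0, "rz": 0}
    - {"claw": 1, "x": -6, "y": 0, "z": 0, "rx": 0, "ry": 0, "rz": 0}
    - {"claw": 1, "x": -6.5, "y": 0, "z": 0, "rx": 0, "ry": 0, "rz": 0}

```text
t: 12.58
eef_pos: [0.4214, 0.1937, 0.0468]
tcp_rot: [[0.777, 0.629, -0.0], [0.629, -0.777, -0.0], [-0.0, -0.0, -1.0]]
wrist_force: [0.8, 1.2, -0.5]
width: 0.148
finger_force: 78.3
```

```bash
python3 f.py
```

```text
12.5833 [-152.49021309   -0.32988671] 0.046791504002240206 Fu 1.3529252208262932 [ 0.76773963  1.20183499 -0.45116415] [ 0.04247542 -0.03914431  0.01017292]
```

Emit:
drive_tool:
  commands:
    - {"claw": 1, "x": -0.3, "y": 0, "z": 0, "rx": 0, "ry": 0, "rz": 0}
    - {"claw": 1, "x": -0.6, "y": 0, "z": 0, "rx": 0, "ry": 0, "rz": 0}
    - {"claw": 1, "x": -0.9, "y": 0, "z": 0, "rx": 0, "ry": 0, "rz": 0}
    - {"claw": 1, "x": -1.2, "y": 0, "z": 0, "rx": 0, "ry": 0, "rz": 0}
    - {"claw": 1, "x": -1.5, "y": 0, "z": 0, "rx": 0, "ry": 0, "rz": 0}
    - {"claw": 1, "x": -1.8, "y": 0, "z": 0, "rx": 0, "ry": 0, "rz": 0}
    - {"claw": 1, "x": -2.1, "y": 0, "z": 0, "rx": 0, "ry": 0, "rz": 0}
    - {"claw": 1, "x": -2.4, "y": 0, "z": 0, "rx": 0, "ry": 0, "rz": 0}
    - {"claw": 1, "x": -2.7, "y": 0, "z": 0, "rx": 0, "ry": 0, "rz": 0}
    - {"claw": 1, "x": -3, "y": 0, "z": 0, "rx": 0, "ry": 0, "rz": 0}

```text
t: 13.42
eef_pos: [0.4199, 0.1922, 0.0469]
tcp_rot: [[0.778, 0.629, 0.001], [0.629, -0.778, 0.001], [0.001, 0.0, -1.0]]
wrist_force: [3.5, 4.0, -3.1]
width: 0.149
finger_force: 78.0
```

```bash
python3 f.py
```

```text
13.4167 [-154.65496571   -0.54096479] 0.04688342356862983 Fu 5.258989475201669 [ 3.50297219  4.03119305 -3.05265275] [ 0.70988013 -0.65536617  0.0570273 ]
```

Emit:
drive_tool:
  commands:
    - {"claw": 1, "x": -0.3, "y": 0, "z": 0, "rx": 0, "ry": 0, "rz": 0}
    - {"claw": 1, "x": -0.6, "y": 0, "z": 0, "rx": 0, "ry": 0, "rz": 0}
    - {"claw": 1, "x": -0.9, "y": 0, "z": 0, "rx": 0, "ry": 0, "rz": 0}
    - {"claw": 1, "x": -1.2, "y": 0, "z": 0, "rx": 0, "ry": 0, "rz": 0}
    - {"claw": 1, "x": -1.5, "y": 0, "z": 0, "rx": 0, "ry": 0, "rz": 0}
    - {"claw": 1, "x": -1.8, "y": 0, "z": 0, "rx": 0, "ry": 0, "rz": 0}
    - {"claw": 1, "x": -2.1, "y": 0, "z": 0, "rx": 0, "ry": 0, "rz": 0}
    - {"claw": 1, "x": -2.4, "y": 0, "z": 0, "rx": 0, "ry": 0, "rz": 0}

```text
t: 14.08
eef_pos: [0.418, 0.1907, 0.0469]
tcp_rot: [[0.778, 0.629, 0.001], [0.629, -0.778, 0.001], [0.002, 0.0, -1.0]]
wrist_force: [4.9, 4.9, -3.6]
width: 0.146
finger_force: 78.0
```

```bash
python3 f.py
```

```text
14.0833 [-157.01650935   -0.54085917] 0.04690303678556085 Fu 6.907224553751386 [ 4.93955685  4.8763625  -3.57800881] [ 0.69421156 -0.62662597  0.07002368]
```

Emit:
drive_tool:
  commands:
    - {"claw": 1, "x": -0.3, "y": 0, "z": 0, "rx": 0, "ry": 0, "rz": 0}
    - {"claw": 1, "x": -0.6, "y": 0, "z": 0, "rx": 0, "ry": 0, "rz": 0}
    - {"claw": 1, "x": -0.9, "y": 0, "z": 0, "rx": 0, "ry": 0, "rz": 0}
    - {"claw": 1, "x": -1, "y": 0, "z": 0, "rx": 0, "ry": 0, "rz": 0}
    - {"claw": 1, "x": -1, "y": 0, "z": 0, "rx": 0, "ry": 0, "rz": 0}

```text
t: 14.5
eef_pos: [0.4172, 0.19, 0.0469]
tcp_rot: [[0.778, 0.629, 0.001], [0.629, -0.778, 0.001], [0.001, 0.0, -1.0]]
wrist_force: [4.0, 4.5, -2.8]
width: 0.148
finger_force: 78.0
```

```bash
python3 f.py
```

```text
14.5 [-158.02306808   -0.54261405] 0.046897836097321 Fu 5.995008144661951 [ 4.04636794  4.52975626 -2.79095073] [ 0.6750262  -0.61383559  0.06085056]
```

Emit:
drive_tool:
  commands:
    - {"claw": 1, "x": -0.25, "y": 0, "z": 0, "rx": 0, "ry": 0, "rz": 0}
    - {"claw": 1, "x": -0.5, "y": 0, "z": 0, "rx": 0, "ry": 0, "rz": 0}
    - {"claw": 1, "x": -0.5, "y": 0, "z": 0, "rx": 0, "ry": 0, "rz": 0}

```text
t: 14.75
eef_pos: [0.4168, 0.1897, 0.0469]
tcp_rot: [[0.777, 0.629, 0.001], [0.629, -0.777, 0.001], [0.001, 0.0, -1.0]]
wrist_force: [4.3, 4.8, -2.5]
width: 0.149
finger_force: 78.0
```

```bash
python3 f.py
```

```text
14.75 [-158.57100357   -0.54641945] 0.046893592906749534 Fu 6.340362198361937 [ 4.27510734  4.79608499 -2.4930586 ] [ 0.62266685 -0.64345811  0.05363324]
```

Emit:
drive_tool:
  commands:
    - {"claw": 1, "x": -0.25, "y": 0, "z": 0, "rx": 0, "ry": 0, "rz": 0}
    - {"claw": 1, "x": -0.5, "y": 0, "z": 0, "rx": 0, "ry": 0, "rz": 0}
    - {"claw": 1, "x": -0.5, "y": 0, "z": 0, "rx": 0, "ry": 0, "rz": 0}

```text
t: 15.0
eef_pos: [0.4164, 0.1894, 0.0469]
tcp_rot: [[0.778, 0.629, 0.001], [0.629, -0.778, 0.001], [0.001, 0.0, -1.0]]
wrist_force: [4.6, 3.8, -3.3]
width: 0.147
finger_force: 78.0
```

```bash
python3 f.py
```

```text
15.0 [-159.06087558   -0.53986189] 0.04688209761631003 Fu 5.993282831803714 [ 4.60639877  3.83545264 -3.30393509] [ 0.73446549 -0.59799331  0.14748893]
```

Still sliding at the button's force. Continuing in half-millimetre steps.

Emit:
drive_tool:
  commands:
    - {"claw": 1, "x": -0.25, "y": 0, "z": 0, "rx": 0, "ry": 0, "rz": 0}
    - {"claw": 1, "x": -0.5, "y": 0, "z": 0, "rx": 0, "ry": 0, "rz": 0}
    - {"claw": 1, "x": -0.5, "y": 0, "z": 0, "rx": 0, "ry": 0, "rz": 0}

```text
t: 15.25
eef_pos: [0.4163, 0.1892, 0.0469]
tcp_rot: [[0.778, 0.629, 0.002], [0.629, -0.778, 0.001], [0.002, 0.001, -1.0]]
wrist_force: [4.4, 5.1, -2.4]
width: 0.147
finger_force: 77.9
```

```bash
python3 f.py
```

```text
15.25 [-159.30722157   -0.60064552] 0.046926481348903565 Fu 6.578340949868406 [ 4.3709025   5.05595521 -2.42461545] [ 0.90055665 -0.70587042  0.07333185]
```

Emit:
drive_tool:
  commands:
    - {"claw": 1, "x": -0.2, "y": 0, "z": 0, "rx": 0, "ry": 0, "rz": 0}
    - {"claw": 1, "x": -0.4, "y": 0, "z": 0, "rx": 0, "ry": 0, "rz": 0}
    - {"claw": 1, "x": -0.4, "y": 0, "z": 0, "rx": 0, "ry": 0, "rz": 0}

```text
t: 15.5
eef_pos: [0.4162, 0.1891, 0.0469]
tcp_rot: [[0.778, 0.629, 0.002], [0.629, -0.778, 0.001], [0.002, 0.001, -1.0]]
wrist_force: [6.2, 6.7, -4.1]
width: 0.148
finger_force: 77.9
```

```bash
python3 f.py
```

```text
15.5 [-159.4286416    -0.65453002] 0.04694895472524224 Fu 8.99094702117053 [ 6.17194016  6.66571162 -4.09057496] [ 1.04446139 -0.87844874  0.15268786]
```

Emit:
drive_tool:
  commands:
    - {"claw": 1, "x": -0.2, "y": 0, "z": 0, "rx": 0, "ry": 0, "rz": 0}
    - {"claw": 1, "x": -0.4, "y": 0, "z": 0, "rx": 0, "ry": 0, "rz": 0}
    - {"claw": 1, "x": -0.5, "y": 0, "z": 0, "rx": 0, "ry": 0, "rz": 0}
    - {"claw": 1, "x": -0.5, "y": 0, "z": 0, "rx": 0, "ry": 0, "rz": 0}

```text
t: 15.83
eef_pos: [0.4162, 0.1889, 0.047]
tcp_rot: [[0.777, 0.629, 0.003], [0.629, -0.778, 0.001], [0.003, 0.001, -1.0]]
wrist_force: [6.9, 8.1, -4.1]
width: 0.144
finger_force: 77.9
```

```bash
python3 f.py
```

```text
15.8333 [-159.52703862   -0.79488339] 0.04700070128332333 Fu 10.470618164193745 [ 6.94944307  8.05689807 -4.14134163] [ 1.25728397 -1.03603818  0.20708039]
```

Emit:
drive_tool:
  commands:
    - {"claw": 1, "x": -0.2, "y": 0, "z": 0, "rx": 0, "ry": 0, "rz": 0}
    - {"claw": 1, "x": -0.2, "y": 0, "z": 0, "rx": 0, "ry": 0, "rz": 0}
    - {"claw": 1, "x": -0.2, "y": 0, "z": 0, "rx": 0, "ry": 0, "rz": 0}
    - {"claw": 1, "x": -0.2, "y": 0, "z": 0, "rx": 0, "ry": 0, "rz": 0}
    - {"claw": 1, "x": -0.2, "y": 0, "z": 0, "rx": 0, "ry": 0, "rz": 0}
    - {"claw": 1, "x": -0.2, "y": 0, "z": 0, "rx": 0, "ry": 0, "rz": 0}
    - {"claw": 1, "x": -0.2, "y": 0, "z": 0, "rx": 0, "ry": 0, "rz": 0}
    - {"claw": 1, "x": -0.2, "y": 0, "z": 0, "rx": 0, "ry": 0, "rz": 0}
    - {"claw": 1, "x": -0.2, "y": 0, "z": 0, "rx": 0, "ry": 0, "rz": 0}

```text
t: 16.58
eef_pos: [0.4162, 0.1888, 0.047]
tcp_rot: [[0.778, 0.629, 0.003], [0.629, -0.778, 0.001], [0.003, 0.001, -1.0]]
wrist_force: [7.6, 8.3, -5.0]
width: 0.144
finger_force: 77.9
```

```bash
python3 f.py
```

```text
16.5833 [-159.57812814   -0.82689372] 0.047033108254178446 Fu 11.143181088554442 [ 7.59003202  8.33460544 -5.01231364] [ 1.32632958 -1.09675178  0.18132704]
```

Pull is about 11–12 N, held 0.75 s with the carrier on the rigid stop. Slacking off and lifting out.

Emit:
drive_tool:
  commands:
    - {"claw": 1, "x": 0.8, "y": 0, "z": 0, "rx": 0, "ry": 0, "rz": 0}
    - {"claw": 1, "x": 1.6, "y": 0, "z": 0, "rx": 0, "ry": 0, "rz": 0}
    - {"claw": 1, "x": 2.5, "y": 0, "z": 0, "rx": 0, "ry": 0, "rz": 0}
    - {"claw": 1, "x": 3.5, "y": 0, "z": 0, "rx": 0, "ry": 0, "rz": 0}
    - {"claw": 1, "x": 4.5, "y": 0, "z": 0, "rx": 0, "ry": 0, "rz": 0}
    - {"claw": 1, "x": 5.5, "y": 0, "z": 0, "rx": 0, "ry": 0, "rz": 0}
    - {"claw": 1, "x": 6, "y": 0, "z": 0, "rx": 0, "ry": 0, "rz": 0}
    - {"claw": 1, "x": 6, "y": 0, "z": 0, "rx": 0, "ry": 0, "rz": 0}
    - {"claw": 1, "x": 6, "y": 0, "z": 0, "rx": 0, "ry": 0, "rz": 0}

```text
t: 17.33
eef_pos: [0.419, 0.1918, 0.0468]
tcp_rot: [[0.777, 0.629, -0.0], [0.629, -0.777, -0.0], [-0.0, -0.0, -1.0]]
wrist_force: [-0.9, 0.8, -0.5]
width: 0.149
finger_force: 78.6
```

```bash
python3 f.py
```

```text
17.3333 [-155.50409305   -0.29794322] 0.04675623142887321 Fu -0.2112396427573213 [-0.93073752  0.81366039 -0.54273937] [ 0.02996744  0.03309348 -0.01888538]
```

Emit:
drive_tool:
  commands:
    - {"claw": 1, "x": 0, "y": 0, "z": -3, "rx": 0, "ry": 0, "rz": 0}
    - {"claw": 1, "x": 0, "y": 0, "z": -7, "rx": 0, "ry": 0, "rz": 0}
    - {"claw": 1, "x": 0, "y": 0, "z": -12, "rx": 0, "ry": 0, "rz": 0}
    - {"claw": 1, "x": 0, "y": 0, "z": -20, "rx": 0, "ry": 0, "rz": 0}
    - {"claw": 1, "x": 0, "y": 0, "z": -45, "rx": 0, "ry": 0, "rz": 0}
    - {"claw": 1, "x": 0, "y": 0, "z": -80, "rx": 0, "ry": 0, "rz": 0}
    - {"claw": 1, "x": 0, "y": 0, "z": -120, "rx": 0, "ry": 0, "rz": 0}
    - {"claw": 1, "x": 0, "y": 0, "z": -160, "rx": 0, "ry": 0, "rz": 0}
    - {"claw": 1, "x": 0, "y": 0, "z": -200, "rx": 0, "ry": 0, "rz": 0}
    - {"claw": 1, "x": 0, "y": 0, "z": -240, "rx": 0, "ry": 0, "rz": 0}

```text
t: 18.17
eef_pos: [0.4182, 0.1916, 0.2898]
tcp_rot: [[0.777, 0.629, 0.001], [0.629, -0.777, 0.0], [0.001, 0.0, -1.0]]
wrist_force: [1.0, -0.0, -0.7]
width: 0.145
finger_force: 78.5
```

Emit:
drive_tool:
  commands:
    - {"claw": 1, "x": 0, "y": 0, "z": -30, "rx": 0, "ry": 0, "rz": 0}
    - {"claw": 1, "x": 0, "y": 0, "z": -36, "rx": 0, "ry": 0, "rz": 0}
    - {"claw": 1, "x": 0, "y": 0, "z": -36, "rx": 0, "ry": 0, "rz": 0}

```text
t: 18.42
eef_pos: [0.4197, 0.192, 0.3254]
tcp_rot: [[0.777, 0.629, 0.005], [0.629, -0.777, 0.001], [0.004, 0.002, -1.0]]
wrist_force: [-0.1, 0.2, -1.0]
width: 0.145
finger_force: 78.5
```

```bash
python3 - <<'E'
from h import *
snap("wrist","w8")
im=np.load('pics/w8.npz')['image']
print([(x,[im[int(round(v)),int(round(u))].tolist() for u,v in [proj("w8",wd(x,y-.3,.0315)) ] for y in (-9,8) ][:2]) for x in () ])
for x in range(-80,0,2):
  o=[]
  for y in (-9,8):
    u,v=proj("w8",wd(x,y-.3,.0315)); u,v=int(round(u)),int(round(v)); o.append(im[v,u].tolist() if 0<=v<420 else None)
  print(x,o)
s=manip.observe();R=s["tcp_rot"];p=s["eef_pos"];print(s["t"],p,R[:,0],s["wrist_force"])
d=R.T@(np.array([.4761,-.1868,p[2]])-p)*1e3;print(d)
E
```

```text
[]
-80 [[110, 110, 105], [139, 139, 127]]
-78 [[110, 111, 106], [140, 142, 128]]
-76 [[108, 110, 101], [136, 135, 124]]
-74 [[151, 144, 76], [161, 158, 104]]
-72 [[227, 222, 78], [226, 221, 107]]
-70 [[241, 237, 82], [240, 236, 110]]
-68 [[223, 203, 64], [225, 209, 100]]
-66 [[235, 230, 77], [234, 228, 106]]
-64 [[243, 242, 90], [240, 238, 108]]
-62 [[242, 242, 89], [240, 239, 112]]
-60 [[240, 241, 84], [241, 239, 114]]
-58 [[242, 243, 89], [240, 239, 113]]
-56 [[243, 244, 91], [240, 240, 115]]
-54 [[238, 236, 83], [235, 233, 109]]
-52 [[237, 232, 81], [234, 230, 108]]
-50 [[242, 241, 145], [240, 240, 166]]
-48 [[242, 242, 225], [240, 240, 240]]
-46 [[243, 242, 227], [237, 238, 237]]
-44 [[242, 243, 227], [219, 222, 218]]
-42 [[242, 242, 227], [220, 222, 219]]
-40 [[243, 243, 229], [222, 222, 221]]
-38 [[242, 242, 228], [221, 223, 221]]
-36 [[242, 243, 228], [220, 223, 220]]
-34 [[242, 243, 228], [220, 220, 218]]
-32 [[241, 241, 227], [221, 221, 219]]
-30 [[240, 242, 227], [221, 224, 220]]
-28 [[241, 242, 228], [223, 224, 220]]
-26 [[241, 242, 201], [229, 229, 206]]
-24 [[237, 232, 188], [226, 220, 179]]
-22 [[238, 238, 237], [228, 226, 222]]
-20 [[241, 242, 245], [229, 230, 231]]
-18 [[242, 243, 246], [231, 232, 234]]
-16 [[247, 248, 250], [242, 243, 245]]
-14 [[248, 248, 251], [246, 247, 250]]
-12 [[246, 247, 250], [247, 248, 250]]
-10 [[235, 239, 240], [236, 239, 241]]
-8 [[214, 223, 221], [207, 218, 214]]
-6 [[215, 223, 220], [211, 218, 215]]
-4 [[215, 226, 223], [211, 219, 217]]
-2 [[215, 224, 220], [208, 218, 213]]
18.4667 [0.41898453 0.19179543 0.32338616] [0.77749972 0.62888143 0.00152407] [ 0.22705331 -0.75549804 -2.32158063]
[-1.93684376e+02  3.30277208e+02 -9.22840479e-02]
```

The carrier is flush at the stop (brass from -74 to -24 mm). Carrying the pick back.

Emit:
drive_tool:
  commands:
    - {"claw": 1, "x": -9, "y": 16, "z": 0, "rx": 0, "ry": 0, "rz": 1}
    - {"claw": 1, "x": -27, "y": 46, "z": 0, "rx": 0, "ry": 0, "rz": 4}
    - {"claw": 1, "x": -45, "y": 77, "z": 0, "rx": 0, "ry": 0, "rz": 7}
    - {"claw": 1, "x": -63, "y": 107, "z": 0, "rx": 0, "ry": 0, "rz": 10}
    - {"claw": 1, "x": -81, "y": 138, "z": 0, "rx": 0, "ry": 0, "rz": 13}
    - {"claw": 1, "x": -99, "y": 169, "z": 0, "rx": 0, "ry": 0, "rz": 16}
    - {"claw": 1, "x": -117, "y": 200, "z": 0, "rx": 0, "ry": 0, "rz": 18}
    - {"claw": 1, "x": -135, "y": 230, "z": 0, "rx": 0, "ry": 0, "rz": 20}
    - {"claw": 1, "x": -153, "y": 261, "z": 0, "rx": 0, "ry": 0, "rz": 21}
    - {"claw": 1, "x": -170, "y": 290, "z": 0, "rx": 0, "ry": 0, "rz": 22}

```text
t: 19.3
eef_pos: [0.4683, -0.1422, 0.3209]
tcp_rot: [[0.957, 0.29, -0.003], [0.29, -0.957, 0.001], [-0.003, -0.002, -1.0]]
wrist_force: [1.1, 0.0, 0.5]
width: 0.15
finger_force: 78.6
```

```bash
cat > g.py <<'E'
from h import *
s=manip.observe();R=s["tcp_rot"];p=s["eef_pos"];print(s["t"],p,s["wrist_force"])
print(R.T@(np.array([.4761,-.1868,.0367])-p)*1e3,"rz",np.degrees(np.arctan2(R[1,0],R[0,0]))-np.degrees(np.arctan2(.292,.956)),R[:,2])
E
python3 g.py
```

```text
19.3 [ 0.46829419 -0.14224171  0.32087868] [1.12222839 0.03576013 0.48178394]
[ -4.74959689  45.51943451 284.09385111] rz -0.0985366392521243 [-0.00306668  0.0013309  -0.99999441]
```

Emit:
drive_tool:
  commands:
    - {"claw": 1, "x": -2, "y": 25, "z": 0, "rx": 0, "ry": 0, "rz": 0}
    - {"claw": 1, "x": -4, "y": 42, "z": 20, "rx": 0, "ry": 0, "rz": 0}
    - {"claw": 1, "x": -4, "y": 42, "z": 60, "rx": 0, "ry": 0, "rz": 0}
    - {"claw": 1, "x": -4, "y": 42, "z": 100, "rx": 0, "ry": 0, "rz": 0}
    - {"claw": 1, "x": -4, "y": 42, "z": 140, "rx": 0, "ry": 0, "rz": 0}
    - {"claw": 1, "x": -4, "y": 42, "z": 180, "rx": 0, "ry": 0, "rz": 0}
    - {"claw": 1, "x": -4, "y": 42, "z": 215, "rx": 0, "ry": 0, "rz": 0}
    - {"claw": 1, "x": -4, "y": 42, "z": 230, "rx": 0, "ry": 0, "rz": 0}
    - {"claw": 1, "x": -4, "y": 42, "z": 230, "rx": 0, "ry": 0, "rz": 0}
    - {"claw": 1, "x": -4, "y": 42, "z": 230, "rx": 0, "ry": 0, "rz": 0}

```text
t: 20.13
eef_pos: [0.4764, -0.1812, 0.0915]
tcp_rot: [[0.956, 0.292, -0.004], [0.292, -0.956, 0.002], [-0.003, -0.003, -1.0]]
wrist_force: [1.0, -0.4, -1.1]
width: 0.146
finger_force: 78.5
```

```bash
python3 g.py
```

```text
20.1333 [ 0.47643265 -0.1812054   0.0915407 ] [ 0.97902557 -0.37131162 -1.1185699 ]
[-1.79558311  5.40674195 54.8311569 ] rz -0.016837843625143734 [-0.00352125  0.00183811 -0.99999211]
```

Emit:
drive_tool:
  commands:
    - {"claw": 1, "x": -1.8, "y": 5.4, "z": 0, "rx": 0, "ry": 0, "rz": 0}
    - {"claw": 1, "x": -1.8, "y": 5.4, "z": 10, "rx": 0, "ry": 0, "rz": 0}
    - {"claw": 1, "x": -1.8, "y": 5.4, "z": 20, "rx": 0, "ry": 0, "rz": 0}
    - {"claw": 1, "x": -1.8, "y": 5.4, "z": 30, "rx": 0, "ry": 0, "rz": 0}
    - {"claw": 1, "x": -1.8, "y": 5.4, "z": 30, "rx": 0, "ry": 0, "rz": 0}
    - {"claw": 1, "x": -1.8, "y": 5.4, "z": 30, "rx": 0, "ry": 0, "rz": 0}

```text
t: 20.63
eef_pos: [0.4772, -0.1873, 0.0622]
tcp_rot: [[0.956, 0.292, -0.001], [0.292, -0.956, 0.001], [-0.001, -0.001, -1.0]]
wrist_force: [-0.5, -0.3, -0.5]
width: 0.148
finger_force: 78.5
```

```bash
python3 g.py
```

```text
20.6333 [ 0.47716811 -0.18731722  0.06215342] [-0.49516578 -0.26735568 -0.5171989 ]
[-0.84481701 -0.78025671 25.45510799] rz -0.018015659355743452 [-1.27186123e-03  6.85775772e-04 -9.99998956e-01]
```

Emit:
drive_tool:
  commands:
    - {"claw": 1, "x": -0.8, "y": -0.7, "z": 7, "rx": 0, "ry": 0, "rz": 0}
    - {"claw": 1, "x": -0.8, "y": -0.7, "z": 14, "rx": 0, "ry": 0, "rz": 0}
    - {"claw": 1, "x": -0.8, "y": -0.7, "z": 20, "rx": 0, "ry": 0, "rz": 0}
    - {"claw": 1, "x": -0.8, "y": -0.7, "z": 24, "rx": 0, "ry": 0, "rz": 0}
    - {"claw": 1, "x": -0.8, "y": -0.7, "z": 24.5, "rx": 0, "ry": 0, "rz": 0}
    - {"claw": 1, "x": -0.8, "y": -0.7, "z": 24.5, "rx": 0, "ry": 0, "rz": 0}
    - {"claw": 1, "x": -0.8, "y": -0.7, "z": 24.5, "rx": 0, "ry": 0, "rz": 0}

```text
t: 21.22
eef_pos: [0.4767, -0.1872, 0.0383]
tcp_rot: [[0.956, 0.292, 0.0], [0.292, -0.956, -0.0], [0.0, 0.0, -1.0]]
wrist_force: [-0.4, 0.1, -0.7]
width: 0.147
finger_force: 78.5
```

```bash
python3 g.py
```

```text
21.2167 [ 0.4767382  -0.18718147  0.03833737] [-0.44763947  0.08432237 -0.70482558]
[-0.49921723 -0.551241    1.63729142] rz -0.01669295625764633 [ 9.75909316e-05 -5.01553077e-05 -9.99999994e-01]
```

Another 1.7 mm down, then release.

Emit:
drive_tool:
  commands:
    - {"claw": 1, "x": -0.4, "y": -0.4, "z": 0.9, "rx": 0, "ry": 0, "rz": 0}
    - {"claw": 1, "x": -0.4, "y": -0.4, "z": 1.7, "rx": 0, "ry": 0, "rz": 0}
    - {"claw": 1, "x": -0.4, "y": -0.4, "z": 1.7, "rx": 0, "ry": 0, "rz": 0}
    - {"claw": 1, "x": -0.4, "y": -0.4, "z": 1.7, "rx": 0, "ry": 0, "rz": 0}

```text
t: 21.55
eef_pos: [0.4762, -0.1869, 0.0368]
tcp_rot: [[0.956, 0.292, 0.0], [0.292, -0.956, -0.0], [0.0, 0.0, -1.0]]
wrist_force: [-0.0, 0.5, 2.1]
width: 0.149
finger_force: 79.0
```

Emit:
drive_tool:
  commands:
    - {"claw": 0.4, "x": 0, "y": 0, "z": 0, "rx": 0, "ry": 0, "rz": 0}
    - {"claw": 0.2, "x": 0, "y": 0, "z": 0, "rx": 0, "ry": 0, "rz": 0}
    - {"claw": 0, "x": 0, "y": 0, "z": 0, "rx": 0, "ry": 0, "rz": 0}
    - {"claw": -0.4, "x": 0, "y": 0, "z": 0, "rx": 0, "ry": 0, "rz": 0}
    - {"claw": -0.4, "x": 0, "y": 0, "z": 0, "rx": 0, "ry": 0, "rz": 0}
    - {"claw": -0.4, "x": 0, "y": 0, "z": 0, "rx": 0, "ry": 0, "rz": 0}
    - {"claw": -0.4, "x": 0, "y": 0, "z": 0, "rx": 0, "ry": 0, "rz": 0}

```text
t: 22.13
eef_pos: [0.4761, -0.1869, 0.0366]
tcp_rot: [[0.956, 0.292, 0.0], [0.292, -0.956, -0.0], [0.0, 0.0, -1.0]]
wrist_force: [-0.3, -0.3, 0.2]
width: 0.694
finger_force: 0.0
```

Emit:
drive_tool:
  commands:
    - {"claw": -0.4, "x": 0, "y": 0, "z": -10, "rx": 0, "ry": 0, "rz": 0}
    - {"claw": -0.4, "x": 0, "y": 0, "z": -30, "rx": 0, "ry": 0, "rz": 0}
    - {"claw": -0.4, "x": 0, "y": 0, "z": -60, "rx": 0, "ry": 0, "rz": 0}
    - {"claw": -0.4, "x": 0, "y": 0, "z": -95, "rx": 0, "ry": 0, "rz": 0}
    - {"claw": -0.4, "x": 0, "y": 0, "z": -130, "rx": 0, "ry": 0, "rz": 0}
    - {"claw": -0.4, "x": 0, "y": 0, "z": -150, "rx": 0, "ry": 0, "rz": 0}
    - {"claw": -0.4, "x": 0, "y": 0, "z": -150, "rx": 0, "ry": 0, "rz": 0}
    - {"claw": -0.4, "x": 0, "y": 0, "z": -150, "rx": 0, "ry": 0, "rz": 0}

```text
t: 22.8
eef_pos: [0.4766, -0.1871, 0.1883]
tcp_rot: [[0.956, 0.292, 0.003], [0.292, -0.956, -0.001], [0.002, 0.002, -1.0]]
wrist_force: [-0.7, 0.0, 0.1]
width: 0.702
finger_force: 0.0
```

```bash
python3 - <<'E'
from h import *
snap("wrist","w9"); s=manip.observe(); print(s["t"],s["eef_pos"],s["width"],s["wrist_force"])
im=np.load('pics/w9.npz')['image']; hsv=cv2.cvtColor(im,cv2.COLOR_RGB2HSV)
m=cv2.inRange(hsv,(10,200,200),(20,255,255)); n,l,st,c=cv2.connectedComponentsWithStats(m)
k=1+np.argmax(st[1:,4]); ys,xs=np.where(l==k); print(st[k])
P=[onz("w9",xs[ys==y].mean(),y,.063) for y in (ys.min()+2,ys.max()-1)]
d=P[0]-P[1]; print(P,np.linalg.norm(d),np.degrees(np.arctan2(d[1],d[0])))
E
```

```text
22.85 [ 0.47599099 -0.18681154  0.1871059 ] 0.6949839830893197 [ 0.22751345 -0.04518159  0.06168558]
[ 273  156   16   84 1252]
[array([ 0.51124769, -0.17621353,  0.063     ]), array([ 0.44487439, -0.19698183,  0.063     ])] 0.06954665830078373 17.374973254936027
```

The pick lies where it started: yaw 17.4°, middle near (0.478, -0.187). Handing in.

```bash
python3 -c "
from bench import manip
print(manip.close_job())"
```

```text
the job is handed in; nothing more can be done
None
```

The job is handed in (the verdict was not shown): I drew the carrier flush against the stop, held it about 0.75 s at roughly 11–12 N by the wrist reading, and put the pick back in its stand; I inferred that the button is fully in from the 5 mm of travel and the carrier's position.

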